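# Square a soap bar into the corner of the stamping board

### The arm

A 6-joint arm with a two-finger parallel gripper is mounted at the origin on the work surface. World frame = base frame: x ahead of the robot, y to its left, z up, the work surface at z = 0. Lengths are in m, angles in rad, forces in N, time in s.
With the tool pointing down it reaches from about 0.3 to 0.775 m from the base axis. Payload 14.6 kg.
Tool frame: the origin (TCP) lies at the very end of the fingers, on their centre line; the grasp point (between the pads) lies 19 mm behind it; z points along the fingers, y is the line along which they close (so a half turn about z gives the same grasp; the last joint's range is limited). The gripper opens to 94 mm and grips with 3 to 60 N. Pads are 16 mm wide; open, the fingers measure 119 mm over their backs; the gripper's body (75 mm by 177 mm) begins 78 mm behind the grasp point.
Start: joints at [1.082, 0.3, 1.521, -0, 1.321, -0.067], TCP at [0.225, 0.502, 0.169] pointing down, gripper open.
Joint ranges: [-3.03, 3.03], [-0.79, 2.21], [0.23, 2.52], [-1.04, 4.18], [0, 3.07], [-2.55, 2.55]. Speed limits (rad/s): [2.22, 2.22, 2.57, 3.14, 3.14, 3.14].

### API

Orientations are given as [roll, pitch, yaw] about the fixed x, y, z axes, in that order (R = Rz(yaw) Ry(pitch) Rx(roll)).
In Python, from station import ctrl, cams gives the robot as it stands. The module is installed in compiled form; this text tells all that it offers.
- The arm moves only by the tool arm_command, never from a script. Its argument "plan" is a list that holds one entry, the list of rows, each a list of 7 numbers: the shift along the tool's x, y, z in normalised numbers (1 is 800 mm), then the turn, a rotation vector about the tool's x, y, z in fractions of the full range, 1 being 4 rad, then the closure, from -1 (fully open) to 1 (shut). A call has 1 to 12 rows; each row is the pose to reach, as a shift and turn from the pose commanded when the call began, along the tool's axes at that moment; what a row does not reach only later rows make up. A row lasts 1/10 s, in which the tool goes at most 50 mm and 8.59 degrees, less where a joint would pass 70% of its speed; a pose out of reach is approached as far as the arm can. A call with a gripper value outside its range is refused whole. The fingers move at their own pace and stop on an object; "squeeze" is the grip in N (left out, the last holds). Time passes only in rows, so rows that repeat a pose let the fingers close. It gives the time, the measured TCP pose, the force, the opening and the grip force at its end, in the units of the state.
- ctrl.get_obs(): the state, without advancing time (a new reading comes with each control period).
- cams.camera(name): name is "scene" or "top" or "wrist"; returns (picture, depth): 400x640x3 uint8, blue, green, red; 400x640 float32, m along the optical axis (not along the pixel's ray), 0 where there is no reading.
- cams.camera_info(name): a dict with "fx", "fy", "cx", "cy" (pixels), "dist_coeffs" ([k1, k2, p1, p2, k3] as OpenCV has them; the pictures are not rectified), "world_to_cam" (4x4, takes a point from world to camera coordinates). Camera axes: x right, y down, z forward; pixel columns grow to the right and rows downward; lengths in m; the calibration is good to about 2 mm. A picture is of the moment at which its call begins: read the wrist's pose just before it. camera_info takes no time and is no camera call; for the wrist camera it gives the pose at the moment of the call.
- ctrl.hand_in(): hands the job in; it is judged then, once.
The state is a dict: "time_s": time; "qpos": joint angles; "joint_vel": joint speeds; "tau": joint torques, N m; "ee_pos": TCP position; "eef_rot": TCP orientation; "force": force on the tool from outside, world axes, zero at the start; "moment": the same for the moment, N m; "grip_width": finger opening in m; "grip_force": force on a finger pad.
Only numpy, scipy, OpenCV 4.12 (cv2) and the standard library are available. Lean on these libraries where they do the work, as an engineer would, in place of code of your own. Each camera call takes 0.05 s, during which the arm holds its last target. There are 200 camera calls.

### The job

Take the wooden push block from its cork mat and use it to slide the soap bar over the stamping board: first home against the far metal fence, then along it home against the left fence, each time keeping a steady press of about 10 N for a second so that the edge beds flush; then stand the block upright on its mat again and let go. The fresh soap dents above 14 N, so feel the push; move the bar only with the block, flat on the board, leave it snug in the corner and leave everything else where it stands.

Things in the scene. Friction and masses are not known exactly. Their poses are not given: they have to be found in the camera images.
- board: fixed wooden stamping board, 170 (its x) by 200 (its y) by 12 mm; origin under its centre, z up, turned up to 0.45 rad. Aluminium fences 14 mm wide, 14 mm above the board's top, along its far (+x) and left (+y) sides meet in a square corner; inner faces: x = 70 mm (200 long) and y = 86 mm (x from -85 to 70). The near and right sides are open
- corner (a point): the inner corner of the two fences, at the height of the board's top; axes as the board's: the fences' inner faces are its planes x = 0 and y = 0, and the soap lies at negative x and y
- soap: cream soap bar flat on the board, 60 (its x) by 90 (its y) by 18 mm, 70 to 140 g; origin under its centre. Starts over 15 mm clear of both fences, within 0.25 rad of the board's yaw. Its +x long edge belongs on the far fence, its +y short edge on the left one. It slides on the board at 0.3 to 2 N and stays where pushed; its edge beds at 7 N and dents above 14 N
- soap_fl (a point): the bar's corner at +x, +y, at mid-height (30, 45, 9 mm in its frame): the one that belongs in the fences' corner
- soap_fr (a point): the bar's corner at +x, -y (30, -45, 9 mm)
- soap_nl (a point): the bar's corner at -x, +y (-30, 45, 9 mm)
- block: loose beech push block, 70 g, an upside-down T standing near the middle of the cork mat: foot 30 (its x) by 64 (its y) by 20 mm high, on it an upright square handle 24 by 24 mm, from 20 to 86 mm height. Origin under its centre. Flat upright sides; gripped at 58 mm height from above, the fingers clear fences and soap
- mat: fixed square cork mat 110 by 110 mm, 4 mm thick, the push block's place; origin at the centre of its underside. It lies left or right of the board
- scale: bystander: flat digital kitchen scale, black with a steel plate, 130 by 100 by 21 mm, on the other side of the board from the mat; origin under its centre
- beaker: bystander: clear plastic beaker, 76 mm across, 85 mm high; origin under its centre
- jar: bystander: glass jar with white lid, 84 mm across, 85 mm high; origin under its centre
- puck: bystander: round soap, 60 mm across, 22 mm high; origin under its centre
- spare: bystander: a second soap bar like the first, lying on the table away from the board; origin under its centre
- spatula: bystander: grey spatula lying on the table; origin under its centre
Not all that is in view belongs to the job. Leave any green or yellow look-alike of the soap alone.

How it is judged:
On the way, in this order (a step that is already met when the one before it is completed fails the run):
1. the push block is lifted off its mat in the gripper (z of block in the frame of mat above 0.03 m and contact force between the fingers and block above 1 N), for 0.2 s.
2. the bar is held pressed flush against the far fence by the block from the near side, with over 7 N (x of each of soap_fl, soap_fr in the frame of corner above -0.0016 m and contact force between block and soap above 7 N and x of block in the frame of corner below -0.065 m), for 0.5 s.
3. the bar is held pressed flush against the left fence by the block from the right side, with over 7 N, while it lies along the far fence (x of each of soap_fl, soap_fr in the frame of corner above -0.0016 m and y of each of soap_fl, soap_nl in the frame of corner above -0.0016 m and contact force between block and soap above 7 N and y of block in the frame of corner below -0.095 m), for 0.5 s.
At the end, for the whole second after the job is handed in: The soap bar lies flat on the board with its far and left edges against the two fences (gap at most 1.6 mm at both ends of each edge), at rest; the push block stands upright (within 0.08 rad) on the cork mat, its centre within 35 mm of the mat's, released and at rest (x of each of soap_fl, soap_fr in the frame of corner above -0.0016 m and y of each of soap_fl, soap_nl in the frame of corner above -0.0016 m and z of soap in the frame of corner below 0.003 m and angle between soap's own z axis and vertical below 0.05 rad and linear speed of soap below 0.005 m/s and contact force between block and soap below 0.05 N and horizontal distance between block and mat below 0.035 m and z of block in the frame of mat below 0.008 m and angle between block's own z axis and vertical below 0.08 rad and linear speed of block below 0.01 m/s); the robot touches nothing.
It fails at once if the soap is pressed by the block with more than 14 N and dents (contact force between block and soap above 14 N).
It fails at once if the fingers or the arm touch the soap (contact force between any of the arm, the fingers and soap above 0.3 N).
It fails at once if the soap is lifted off the board or tipped (z of soap in the frame of corner above 0.01 m or angle between soap's own z axis and vertical above 0.2 rad).
It fails at once if a bystander is displaced by more than 15 mm (distance of any of scale, beaker, jar, puck, spare, spatula from where it was at the start of the episode above 0.015 m).
It also fails if it takes over 72 s, if anything falls off the work surface, if the arm or the gripper's body presses on something with over 40 N, if the wrist force passes 120 N, or if a joint passes its speed limit or range.

## Working session

There is one attempt and no reset: what is moved stays moved. The work goes in short steps, Python scripts to look and compute and a tool call to move; the robot and the scene stay as the last step left them, time stands still between calls to the robot, and variables do not carry over. Pictures are saved under pics/ and viewed, at most 10 in all, crops included, and the job is handed in when it is done.

Besides the shell and the picture viewer there is one more tool, called after "Call:" as name([rows], argument=value, ...), one row to a line, values as JSON. arm_command: Moves the arm, as the interface text tells. Its arguments: {"type":"object","properties":{"plan":{"type":"array"},"squeeze":{"type":"number"}},"required":["plan"]}

```bash
mkdir -p pics; cat > h.py <<'E'
import numpy as np, cv2
from station import ctrl, cams
def cam(n):
    i=cams.camera_info(n); im,d=cams.camera(n); return im,d,i
def K(i): return np.array([[i['fx'],0,i['cx']],[0,i['fy'],i['cy']],[0,0,1.]])
def pts(d,i):
    "world point map"
    h,w=d.shape; u,v=np.meshgrid(np.arange(w),np.arange(h))
    n=cv2.undistortPoints(np.stack([u,v],-1).reshape(-1,1,2).astype(float),K(i),np.array(i['dist_coeffs'])).reshape(h,w,2)
    P=np.dstack([n*d[...,None],d]); T=np.linalg.inv(np.array(i['world_to_cam']))
    return P@T[:3,:3].T+T[:3,3]
E
python3 - <<'E'
from h import *
o=ctrl.get_obs(); print({k:np.round(v,3) for k,v in o.items()})
for n in('top','scene'):
    im,d,i=cam(n); cv2.imwrite(f'pics/{n}0.png',im); np.savez(f'{n}0.npz',im=im,d=d,T=i['world_to_cam']); print(n,i['fx'],np.linalg.inv(np.array(i['world_to_cam'])).round(3).tolist())
E
```

```text
{'time_s': np.float64(0.0), 'qpos': array([ 1.082,  0.3  ,  1.522,  0.   ,  1.321, -0.067]), 'joint_vel': array([-0.   , -0.   ,  0.001,  0.001,  0.001,  0.   ]), 'tau': array([ 1.0000e-03, -5.3181e+01, -3.5274e+01,  7.1000e-02,  2.4000e-02,
       -0.0000e+00]), 'ee_pos': array([0.225, 0.502, 0.169]), 'eef_rot': array([-3.14, -0.  ,  2.72]), 'force': array([ 0.543, -0.414, -0.384]), 'moment': array([ 0.027, -0.025, -0.06 ]), 'grip_force': np.float64(0.0), 'grip_width': np.float64(0.094)}
top 489.6750208744541 [[0.026, -0.997, 0.066, 0.473], [-1.0, -0.027, -0.012, 0.023], [0.014, -0.065, -0.998, 1.43], [0.0, 0.0, 0.0, 1.0]]
scene 421.67211141218024 [[-0.875, 0.307, -0.375, 1.051], [0.485, 0.553, -0.678, 0.946], [-0.001, -0.775, -0.632, 0.914], [0.0, 0.0, 0.0, 1.0]]
```

View pics/top0.png

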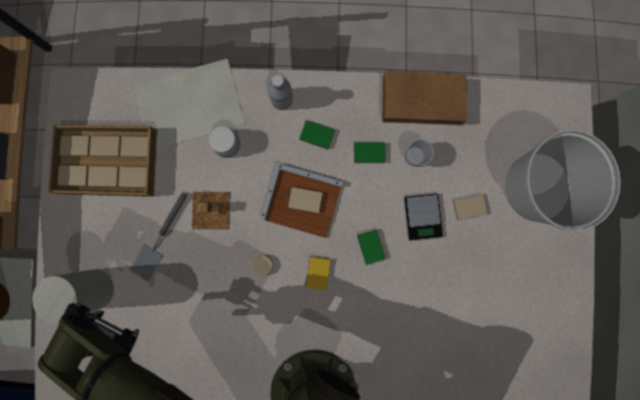

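View pics/scene0.png

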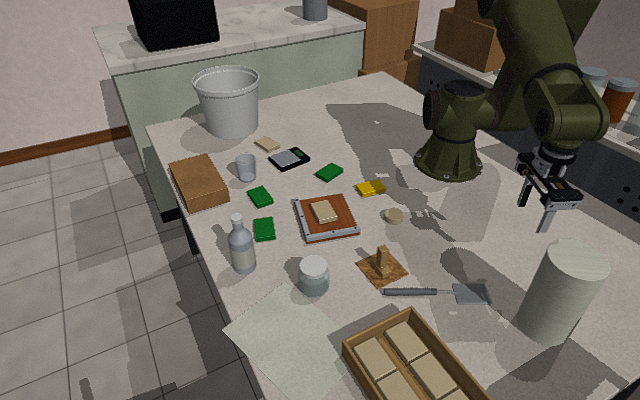

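The top view shows the board at about (303,202) with fences on the top and left, and the soap at (306,201). The mat is at (211,210) with the block on it at (208,207), and the scale is at (424,216). The scene view agrees. Next come coarse positions and the wrist camera's mount, for a closer look.

```bash
python3 - <<'E'
from h import *
from scipy.spatial.transform import Rotation as R
i=cams.camera_info('top'); z=np.load('top0.npz'); P=pts(z['d'],i); im=z['im']
for n,(u,v) in dict(soap=(306,201),blk=(207,206),matSE=(222,222),matNW=(198,196),board=(290,215),table=(250,230),scale=(424,212)).items():
    print(n,P[v,u].round(3),im[v,u])
o=ctrl.get_obs(); w=cams.camera_info('wrist'); Tc=np.linalg.inv(np.array(w['world_to_cam']))
Re=R.from_euler('xyz',o['eef_rot']).as_matrix()
print('cam in tool',(Re.T@(Tc[:3,3]-o['ee_pos'])).round(3),(Re.T@Tc[:3,:3]).round(3).tolist(),w['fx'],Re.round(3).tolist())
E
```

```text
soap [0.556 0.039 0.029] [ 99 118 131]
blk [0.532 0.31  0.087] [36 55 69]
matSE [ 0.49   0.284 -0.006] [45 72 98]
matNW [0.564 0.357 0.001] [ 45  74 100]
board [0.516 0.084 0.015] [31 52 89]
table [ 0.469  0.2   -0.001] [122 125 131]
scale [ 0.534 -0.305  0.018] [95 92 89]
cam in tool [ 0.068 -0.    -0.216] [[0.0, -0.972, -0.237], [1.0, 0.0, -0.0], [0.0, -0.237, 0.972]] 322.6466050260162 [[-0.912, 0.409, -0.0], [0.409, 0.912, -0.001], [0.0, -0.001, -1.0]]
```

Careful with the scale: shifts go in shares of 800 mm and turns go in shares of 4 rad. That gives: -382 mm is -0.4775, -355 mm is -0.4438, -0.42 rad is -0.105.

Call:
arm_command([
  [[-0.05,-0.0238,-0.0038,0,0,-0.0125,-1],[-0.1,-0.0475,-0.0075,0,0,-0.025,-1],[-0.15,-0.0713,-0.0125,0,0,-0.0375,-1],[-0.2,-0.095,-0.0163,0,0,-0.05,-1],[-0.25,-0.1188,-0.02,0,0,-0.0625,-1],[-0.3,-0.1425,-0.025,0,0,-0.075,-1],[-0.35,-0.165,-0.0288,0,0,-0.0875,-1],[-0.4,-0.1888,-0.0325,0,0,-0.1,-1],[-0.4438,-0.21,-0.0375,0,0,-0.105,-1],[-0.4775,-0.2263,-0.0375,0,0,-0.105,-1],[-0.4775,-0.2263,-0.0375,0,0,-0.105,-1],[-0.4775,-0.2263,-0.0375,0,0,-0.105,-1]],
])

```text
time_s: 1.3
ee_pos: [0.4995, 0.18, 0.199]
eef_rot: [-3.141, -0.001, 3.139]
force: [-0.8, 0.2, 0.2]
grip_width: 0.0936
grip_force: 0.0
```

```bash
python3 - <<'E'
from h import *
o=ctrl.get_obs(); print({k:np.round(v,4).tolist() for k,v in o.items()})
im,d,i=cam('wrist'); np.savez('w0.npz',im=im,d=d,T=i['world_to_cam']); cv2.imwrite('pics/w0.png',im)
E
```

```text
{'time_s': 1.3, 'qpos': [0.2768, 0.2359, 1.5325, 0.0001, 1.374, -1.2911], 'joint_vel': [0.0313, -0.0114, 0.0076, 0.0011, 0.0002, 0.0064], 'tau': [-1.8944, -49.4539, -36.3165, -0.0773, 0.0595, -0.1553], 'ee_pos': [0.4995, 0.18, 0.199], 'eef_rot': [-3.1415, -0.0009, 3.1386], 'force': [-0.78, 0.2096, 0.1546], 'moment': [0.0338, -0.0572, -0.0257], 'grip_force': 0.0, 'grip_width': 0.0936}
```

View pics/w0.png

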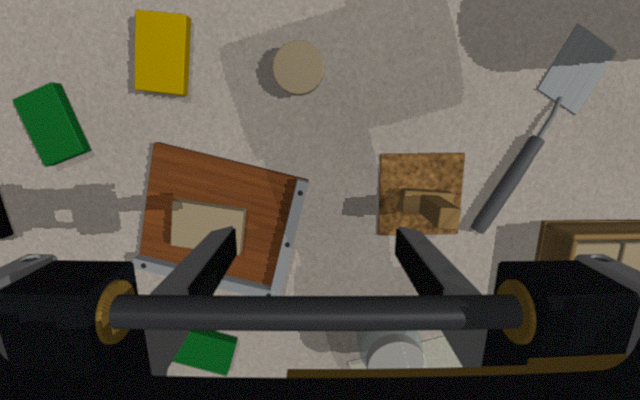

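The view is flipped: image down is +x and right is +y. The board with soap spans (135–305, 142–295). The mat is at (380–464, 153–236) with the block near (430,205). A finger hides a soap corner at about (240,250), so I'll shift ahead for a clear second view.

In the tool's units: -100 mm is -0.125, -80 mm is -0.1.

Call:
arm_command([
  [[-0.05,0,0,0,0,0,-1],[-0.1,0,0,0,0,0,-1],[-0.125,0,0,0,0,0,-1],[-0.125,0,0,0,0,0,-1],[-0.125,0,0,0,0,0,-1]],
])

```text
time_s: 1.85
ee_pos: [0.5988, 0.181, 0.199]
eef_rot: [-3.141, -0.001, 3.141]
force: [-0.2, -0.5, -0.7]
grip_width: 0.094
grip_force: 0.0
```

```bash
python3 - <<'E'
from h import *
o=ctrl.get_obs(); print(o['time_s'],o['ee_pos'],o['eef_rot'])
im,d,i=cam('wrist'); np.savez('w1.npz',im=im,d=d,T=i['world_to_cam'])
c=cv2.resize(im[40:290,110:490],None,fx=2.1,fy=2.1,interpolation=cv2.INTER_CUBIC); cv2.imwrite('pics/w1c.png',c)
P=pts(d,i)
# plane heights by histogram
ok=d>0
for lo,hi in[(-.01,.05),(.05,.1)]:
    h,e=np.histogram(P[...,2][40:260][ok[40:260]],np.arange(lo,hi,.002)); print([(round(a,3),int(b)) for a,b in zip(e,h)])
E
```

```text
1.85 [0.59879055 0.18100017 0.19900533] [-3.14148549e+00 -9.27955380e-04  3.14087622e+00]
[(np.float64(-0.01), 0), (np.float64(-0.008), 0), (np.float64(-0.006), 0), (np.float64(-0.004), 44), (np.float64(-0.002), 16864), (np.float64(0.0), 67305), (np.float64(0.002), 6866), (np.float64(0.004), 4897), (np.float64(0.006), 1027), (np.float64(0.008), 1589), (np.float64(0.01), 3109), (np.float64(0.012), 11736), (np.float64(0.014), 1525), (np.float64(0.016), 1389), (np.float64(0.018), 3440), (np.float64(0.02), 987), (np.float64(0.022), 546), (np.float64(0.024), 1428), (np.float64(0.026), 3596), (np.float64(0.028), 3528), (np.float64(0.03), 3068), (np.float64(0.032), 336), (np.float64(0.034), 197), (np.float64(0.036), 192), (np.float64(0.038), 171), (np.float64(0.04), 161), (np.float64(0.042), 175), (np.float64(0.044), 186), (np.float64(0.046), 176)]
[(np.float64(0.05), 221), (np.float64(0.052), 187), (np.float64(0.054), 181), (np.float64(0.056), 210), (np.float64(0.058), 484), (np.float64(0.06), 605), (np.float64(0.062), 50), (np.float64(0.064), 26), (np.float64(0.066), 17), (np.float64(0.068), 19), (np.float64(0.07), 12), (np.float64(0.072), 20), (np.float64(0.074), 13), (np.float64(0.076), 15), (np.float64(0.078), 19), (np.float64(0.08), 16), (np.float64(0.082), 17), (np.float64(0.084), 19), (np.float64(0.086), 18), (np.float64(0.088), 171), (np.float64(0.09), 426), (np.float64(0.092), 11), (np.float64(0.094), 0), (np.float64(0.096), 0)]
```

View pics/w1c.png

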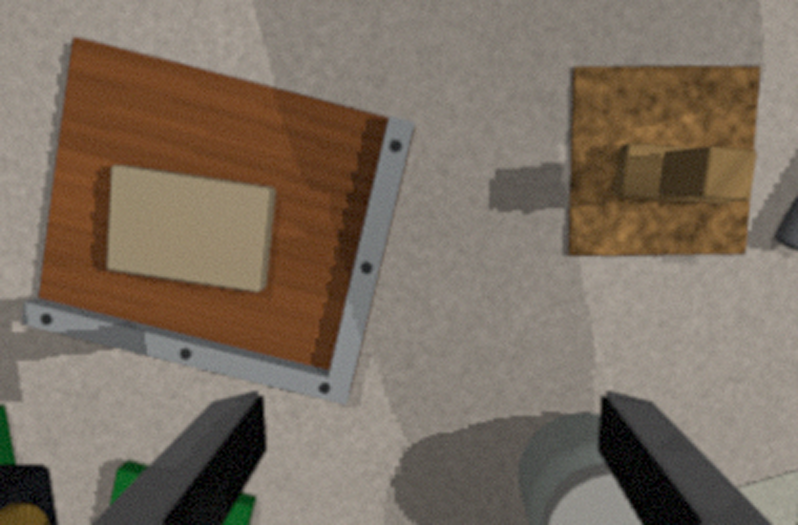

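The crop shows the soap top at (110–272, 165–290) and the fences meeting at (340,385). The mat is at (570–758, 67–255), with the block's handle top near (730,175) and its foot to the left of that. Everything is clear, so I'll fit rectangles from depth in both wrist views.

```bash
cat >> h.py <<'E'
def rect(X):
    (c,s,a)=cv2.minAreaRect((X*1000).astype(np.float32)); return np.round(c,1),np.round(s,1),round(a,2)
def big(m):
    n,l,s,_=cv2.connectedComponentsWithStats(m.astype(np.uint8)); return l==1+np.argmax(s[1:,4])
E
python3 - <<'E'
from h import *
i=cams.camera_info('wrist')
for f in('w0','w1'):
    z=np.load(f+'.npz'); i['world_to_cam']=z['T']; P=pts(z['d'],i); im=z['im']; ok=z['d']>0
    x,y,Z=np.moveaxis(P,-1,0); hsv=cv2.cvtColor(im,cv2.COLOR_BGR2HSV).astype(int)
    br=ok&(x>.4)&(x<.68)&(y>-.1)&(y<.19); S=hsv[...,1]
    def rep(n,m):
        m=big(m); X=P[m]; print(f,n,rect(X[:,:2]),'n',m.sum(),'z',np.median(X[:,2]).round(4))
        return m
    print(f,'table',np.median(Z[ok&(abs(Z)<.004)]))
    rep('soap',br&(Z>.026)&(Z<.034)&(abs(x-.556)<.07)&(abs(y-.039)<.07)&(S>35))
    rep('board',br&(Z>.008)&(Z<.017)&(S>100))
    fe=br&(Z>.021)&(Z<.032)&(S<60)
    rep('fence',fe)
    mr=ok&(abs(x-.525)<.09)&(abs(y-.32)<.09)
    rep('handle',mr&(Z>.084)&(Z<.094)); rep('foot',mr&(Z>.019)&(Z<.029))
    rep('mat',mr&(Z<.03)&(Z>-.01)&(S>80))
    # fence inner edges: fence-top points
    m=big(fe); np.save(f+'f.npy',P[m])
z=np.load('w1.npz'); i['world_to_cam']=z['T']; 
# pixel corners (from crop) intersected with planes
def px(u,v,h):
    n=cv2.undistortPoints(np.array([[[u/2.1+110,v/2.1+40]]]),K(i),np.array(i['dist_coeffs']))[0,0]
    T=np.linalg.inv(z['T']); r=T[:3,:3]@np.array([*n,1]); return (T[:3,3]+r*(h-T[2,3])/r[2])[:2].round(4)
for n,u,v,h in[('soap',110,165,.03),('soap',272,186,.03),('soap',264,290,.03),('soap',107,269,.03),('board-,-',73,38,.012),('fence L near in',388,118,.026),('fence L near out',414,124,.026),('corner in',330,371,.026),('corner out',349,402,.026),('far in right',38,299,.026),('far out right',24,325,.026),('mat',572,67,.004),('mat',759,67,.004),('mat',747,254,.004),('mat',570,253,.004)]: print(n,px(u,v,h))
E
```

```text
w0 table 0.0007607873114501285
w0 soap (array([560.7,  41. ]), array([90.9, 61.3]), 81.96) n 2436 z 0.0307
w0 board (array([550.6,  47.5]), array([185.4, 155.7]), 75.61) n 11468 z 0.0127
w0 fence (array([591.7, 133.3]), array([ 73.2, 186.6]), 52.48) n 1803 z 0.0267
w0 handle (array([530. , 320.3]), array([23.3, 24.6]), 86.68) n 526 z 0.0904
w0 foot (array([529.9, 321. ]), array([63.9, 30.4]), 86.71) n 605 z 0.0245
w0 mat (array([523.8, 317.4]), array([109.3, 110.2]), 0.91) n 5408 z 0.0048
w1 table 0.0007867403545231411
w1 soap (array([560.4,  41.3]), array([89.5, 60.4]), 81.17) n 3735 z 0.0307
w1 board (array([550.8,  46.8]), array([183.9, 155. ]), 75.3) n 14420 z 0.0127
w1 fence (array([559.9,  52.9]), array([200. , 168.9]), 75.44) n 3433 z 0.0267
w1 handle (array([530. , 320.5]), array([25.1, 24.5]), 85.92) n 645 z 0.0904
w1 foot (array([530.2, 320.1]), array([64. , 30.4]), 86.8) n 590 z 0.0246
w1 mat (array([523.5, 317.5]), array([109.5, 110.7]), 1.39) n 6692 z 0.0048
soap [0.5251 0.0011]
soap [0.5374 0.0917]
soap [0.5961 0.084 ]
soap [ 0.5835 -0.0068]
board-,- [ 0.4544 -0.0219]
fence L near in [0.5009 0.1567]
fence L near out [0.5041 0.171 ]
corner in [0.6459 0.1198]
corner out [0.6655 0.1306]
far in right [ 0.6017 -0.0527]
far out right [ 0.6175 -0.0635]
mat [0.4708 0.2614]
mat [0.4694 0.3705]
mat [0.5781 0.374 ]
mat [0.5779 0.2648]
```

Findings, with heights matching the text:

| Item | Position (mm) | Yaw / height |
|---|---|---|
| Board | centre (559.9, 52.9) | yaw −0.254 |
| Soap | centre (560.5, 41.2) | yaw about −0.145 |
| Block | (530, 320.4) | yaw −0.057, top at 90 mm above the table |
| Mat | (523.6, 317.5) | – |

I'll grasp with the fingers closing along the block's x. That needs tool yaw 1.514, so I turn by +1.627 about the tool's z.

In the tool's units: 139 mm is 0.1738, 129 mm is 0.1613, 1.627 rad is 0.4068.

Call:
arm_command([
  [[0.0075,0.015,0.005,0,0,0.035,-1],[0.015,0.0313,0.01,0,0,0.07,-1],[0.0225,0.0475,0.015,0,0,0.105,-1],[0.0313,0.0638,0.02,0,0,0.14,-1],[0.0388,0.08,0.025,0,0,0.175,-1],[0.0475,0.0963,0.03,0,0,0.21,-1],[0.055,0.1125,0.035,0,0,0.245,-1],[0.0638,0.1288,0.04,0,0,0.28,-1],[0.0713,0.145,0.0463,0,0,0.315,-1],[0.0788,0.1613,0.0525,0,0,0.35,-1],[0.0863,0.1738,0.0588,0,0,0.385,-1],[0.0863,0.1738,0.0625,0,0,0.4068,-1]],
])

```text
time_s: 3.1
ee_pos: [0.529, 0.3207, 0.1497]
eef_rot: [3.141, -0.0, 1.51]
force: [0.6, -0.2, -0.5]
grip_width: 0.094
grip_force: 0.0
```

```bash
python3 - <<'E'
from h import *
im,d,i=cam('wrist'); o=ctrl.get_obs(); print(o['time_s'],o['ee_pos'],o['eef_rot'],o['qpos'].round(2))
P=pts(d,i); x,y,Z=np.moveaxis(P,-1,0); mr=(d>0)&(abs(x-.53)<.06)&(abs(y-.32)<.06)
for a,b in[(.084,.094),(.019,.029)]:
    X=P[big(mr&(Z>a)&(Z<b))]; print(rect(X[:,:2]),len(X),X[:,2].mean())
E
```

```text
3.15 [0.52921699 0.32006784 0.14930416] [-3.14126242e+00  7.78755314e-05  1.50539244e+00] [0.48 0.47 1.34 0.   1.34 0.55]
(array([530.5, 321.5]), array([23.7, 23.1]), 86.5) 728 0.0904472736185038
(array([530.3, 321.4]), array([63.7, 29.2]), 85.97) 651 0.024576366457826352
```

In the tool's units: 106 mm is 0.1325, 100 mm is 0.125.

Call:
arm_command([
  [[0.0013,0,0.0375,0,0,0,-1],[0.0013,0,0.075,0,0,0,-1],[0.0013,0,0.1063,0,0,0,-1],[0.0013,0,0.125,0,0,0,-1],[0.0013,0,0.1325,0,0,0,-1],[0.0013,0,0.1325,0,0,0,-1],[0.0013,0,0.1325,0,0,0,1],[0.0013,0,0.1325,0,0,0,1],[0.0013,0,0.1325,0,0,0,1],[0.0013,0,0.1325,0,0,0,1],[0.0013,0,0.1325,0,0,0,1],[0.0013,0,0.1325,0,0,0,1]],
], squeeze=55)

```text
time_s: 4.35
ee_pos: [0.5309, 0.3202, 0.0435]
eef_rot: [3.142, -0.0, 1.513]
force: [-0.8, -1.0, 0.3]
grip_width: 0.0493
grip_force: 0.0
```

Call:
arm_command([
  [[0,0,0,0,0,0,1],[0,0,0,0,0,0,1],[0,0,0,0,0,0,1],[0,0,0,0,0,0,1],[0,0,0,0,0,0,1],[0,0,0,0,0,0,1],[0,0,0,0,0,0,1]],
])

```text
time_s: 5.05
ee_pos: [0.5309, 0.3202, 0.0434]
eef_rot: [3.142, 0.0, 1.513]
force: [0.3, -0.2, 0.0]
grip_width: 0.0231
grip_force: 55.0
```

In the tool's units: -215 mm is -0.2688, -185 mm is -0.2313, 0.19 rad is 0.0475.

Call:
arm_command([
  [[0,0,-0.0188,0,0,0,1],[0,0,-0.0438,0,0,0,1],[0,0,-0.0688,0,0,0,1],[0,0,-0.075,0,0,0,1],[0,0,-0.075,0,0,0,1],[0,0,-0.075,0,0,0,1],[-0.0313,-0.0013,-0.075,0,0,0.0075,1],[-0.0813,-0.0038,-0.075,0,0,0.015,1],[-0.1313,-0.0063,-0.075,0,0,0.0225,1],[-0.1813,-0.01,-0.075,0,0,0.0325,1],[-0.2313,-0.0125,-0.075,0,0,0.04,1],[-0.2688,-0.015,-0.075,0,0,0.0475,1]],
])

```text
time_s: 6.25
ee_pos: [0.5055, 0.1042, 0.1025]
eef_rot: [-3.14, 0.001, 1.321]
force: [0.7, -0.0, -0.3]
grip_width: 0.0237
grip_force: 55.0
```

In the tool's units: -50 mm is -0.0625, -43 mm is -0.0538, 0.006 rad is 0.0015.

Call:
arm_command([
  [[-0.0313,-0.0013,0,0,0,0.0015,1],[-0.0538,-0.0025,0,0,0,0.0015,1],[-0.0625,-0.0025,0,0,0,0.0015,1],[-0.0625,-0.0025,0,0,0,0.0015,1],[-0.0625,-0.0025,0,0,0,0.0015,1],[-0.0625,-0.0025,0,0,0,0.0015,1]],
])

```text
time_s: 6.85
ee_pos: [0.4923, 0.059, 0.1032]
eef_rot: [-3.141, 0.0, 1.318]
force: [-0.9, -0.5, -1.4]
grip_width: 0.0234
grip_force: 55.0
```

```bash
cat >> h.py <<'E'
C=np.array([649.3,118.5]); a=-.254; E=np.array([[np.cos(a),np.sin(a)],[-np.sin(a),np.cos(a)]])
def incorner(p): return (E@(np.asarray(p)[...,:2]*1000-C).T).T
def rd(n=3):
    F=[]
    for _ in range(n): cams.camera('top'); F.append(ctrl.get_obs()['force'])
    o=ctrl.get_obs(); F=np.array(F); f=F.mean(0)
    print('t',round(o['time_s'],2),'tcp corner',incorner(o['ee_pos']).round(2),'z',o['ee_pos'][2].round(4),'yaw',o['eef_rot'][2].round(4),'F board',(E@f[:2]).round(2),f[2].round(2),'sd',F.std(0).round(2),'g',o['grip_force'].round(1))
def soap(name='wrist'):
    im,d,i=cam(name); P=pts(d,i); x,y,Z=np.moveaxis(P,-1,0); S=cv2.cvtColor(im,cv2.COLOR_BGR2HSV)[...,1]
    q=incorner(P.reshape(-1,3)).reshape(P.shape[:2]+(2,))
    m=(d>0)&(q[...,0]>-150)&(q[...,0]<15)&(q[...,1]>-180)&(q[...,1]<15)&(Z>.025)&(Z<.036)&(S>35)
    c=rect(q[big(m)]/1000); print(name,'soap in corner',c,m.sum()); return im,q,Z
E
python3 - <<'E'
from h import *
rd(4)
im,q,Z=soap()
cv2.imwrite('pics/w2.png',im)
E
```

```text
Traceback (most recent call last):
  File "h.py", line 22, in rd
    print('t',round(o['time_s'],2),'tcp corner',incorner(o['ee_pos']).round(2),'z',o['ee_pos'][2].round(4),'yaw',o['eef_rot'][2].round(4),'F board',(E@f[:2]).round(2),f[2].round(2),'sd',F.std(0).round(2),'g',o['grip_force'].round(1))
                                                                                                                                                                                                                ^^^^^^^^^^^^^^^^^^^^^
AttributeError: 'float' object has no attribute 'round'
```

```bash
sed -i "s/,'g',o\['grip_force'\].round(1))/,'g',o['grip_force'])/" h.py
python3 - <<'E'
from h import *
rd(4)
im,q,Z=soap()
cv2.imwrite('pics/w2.png',im)
E
```

```text
t 7.25 tcp corner [-136.9   -97.65] z 0.1035 yaw 1.3169 F board [-0.28  0.19] -0.73 sd [0.26 0.5  0.28] g 54.986701011657715
wrist soap in corner (array([-66.3, -97. ]), array([59.8, 90.4]), 5.8) 6114
```

View pics/w2.png

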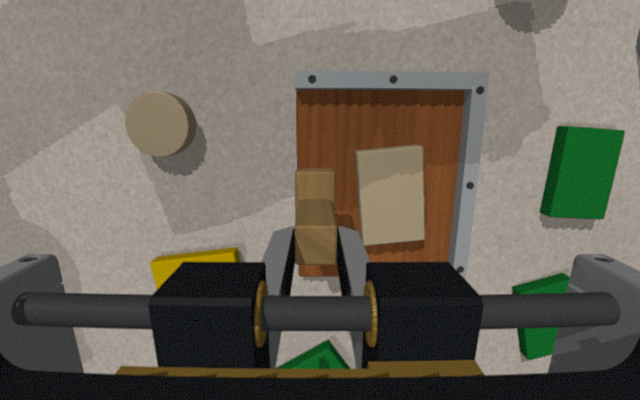

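The block is held square to the board and the board is seen upright. The soap is at (357–425, 147–245), and the far fence is on the right at column 470. Now I descend to about 1.5 mm above the board, then approach.

In the tool's units: 50 mm is 0.0625, 48 mm is 0.06.

Call:
arm_command([
  [[0,0,0.0188,0,0,0,1],[0,0,0.0375,0,0,0,1],[0,0,0.0525,0,0,0,1],[0,0,0.06,0,0,0,1],[0,0,0.0625,0,0,0,1],[0,0.0025,0.0625,0,0,0,1],[0,0.0075,0.0625,0,0,0,1],[0,0.0125,0.0625,0,0,0,1],[0,0.0175,0.0625,0,0,0,1],[0,0.02,0.0625,0,0,0,1],[0,0.02,0.0625,0,0,0,1],[0,0.02,0.0625,0,0,0,1]],
])

```text
time_s: 8.5
ee_pos: [0.5077, 0.0543, 0.0534]
eef_rot: [-3.141, 0.0, 1.317]
force: [0.5, 0.8, -1.5]
grip_width: 0.0232
grip_force: 55.0
```

```bash
python3 - <<'E'
from h import *
rd(5)
im,q,Z=soap(); S=cv2.cvtColor(im,cv2.COLOR_BGR2HSV)[...,1]
f=(Z>.022)&(Z<.030)&(S<60)
A=f&(abs(q[...,0]-7)<14)&(q[...,1]<-20)&(q[...,1]>-170); B=f&(abs(q[...,1]-7)<14)&(q[...,0]<-20)&(q[...,0]>-140)
for n,m,k in(('far',A,0),('left',B,1)):
    s=q[m]; b=np.round(s[:,1-k]/20)*20
    print(n,[(t,np.percentile(s[b==t,k],[4,96]).round(1).tolist(),int((b==t).sum())) for t in np.unique(b)])
# foot top front edge
m=(Z>.028)&(Z<.04)&(q[...,0]<-100)&(q[...,0]>-150)&(abs(q[...,1]+97)<40); print('foot',rect(q[m]/1000),np.median(Z[m]))
E
```

```text
t 8.75 tcp corner [-120.94  -97.75] z 0.0535 yaw 1.3169 F board [-0.59  0.07] -0.84 sd [0.38 0.32 0.63] g 54.986756443977356
wrist soap in corner (array([-66.3, -96.5]), array([59.8, 89.5]), 5.7) 9135
far [(np.float64(-160.0), [0.8, 13.5], 173), (np.float64(-140.0), [-0.3, 13.2], 436), (np.float64(-120.0), [-0.3, 13.8], 477), (np.float64(-100.0), [-0.4, 13.4], 482), (np.float64(-80.0), [-0.2, 13.0], 509), (np.float64(-60.0), [-0.2, 13.3], 537), (np.float64(-40.0), [-0.2, 13.4], 566), (np.float64(-20.0), [-0.4, 13.1], 301)]
left [(np.float64(-140.0), [-0.2, 13.7], 307), (np.float64(-120.0), [-0.2, 13.6], 614), (np.float64(-100.0), [-0.1, 13.6], 615), (np.float64(-80.0), [-0.0, 13.2], 593), (np.float64(-60.0), [0.2, 13.3], 582), (np.float64(-40.0), [0.1, 13.5], 598), (np.float64(-20.0), [-0.1, 13.0], 285)]
foot (array([-118.3,  -78.9]), array([43.2, 35.8]), 89.38) 0.03480219101350161
```

Fence inner faces read x≈0 and y≈0 within 0.5 mm, so the corner frame is good. Pushing slowly now, stopping about 5 mm short of the expected contact at TCP x ≈ −75.

In the tool's units: 40 mm is 0.05, 39 mm is 0.0488.

Call:
arm_command([
  [[0,0.0038,0,0,0,0,1],[0,0.0075,0,0,0,0,1],[0,0.0113,0,0,0,0,1],[0,0.0163,0,0,0,0,1],[0,0.0213,0,0,0,0,1],[0,0.0263,0,0,0,0,1],[0,0.0313,0,0,0,0,1],[0,0.0363,0,0,0,0,1],[0,0.0413,0,0,0,0,1],[0,0.0463,0,0,0,0,1],[0,0.0488,0,0,0,0,1],[0,0.05,0,0,0,0,1]],
])

```text
time_s: 10.0
ee_pos: [0.5465, 0.0442, 0.0534]
eef_rot: [-3.141, 0.0, 1.317]
force: [-1.6, 0.6, 0.3]
grip_width: 0.0232
grip_force: 55.0
```

```bash
python3 - <<'E'
from h import *
rd(4); soap()
E
```

```text
t 10.2 tcp corner [-80.81 -97.74] z 0.0535 yaw 1.3168 F board [-0.37 -0.33] -0.47 sd [0.38 0.59 0.22] g 54.98668134212494
wrist soap in corner (array([-51.4, -96.7]), array([83.2, 89.7]), 89.83) 8187
```

In the tool's units: 4 mm is 0.005, 3.5 mm is 0.0044.

Call:
arm_command([
  [[0,0.0013,0,0,0,0,1],[0,0.0025,0,0,0,0,1],[0,0.0038,0,0,0,0,1],[0,0.0044,0,0,0,0,1],[0,0.005,0,0,0,0,1],[0,0.005,0,0,0,0,1]],
])

```text
time_s: 10.85
ee_pos: [0.5504, 0.0432, 0.0534]
eef_rot: [3.142, 0.0, 1.317]
force: [-0.9, -0.1, 0.5]
grip_width: 0.0235
grip_force: 55.0
```

```bash
python3 - <<'E'
from h import *
rd(4)
E
```

```text
t 11.05 tcp corner [-76.83 -97.77] z 0.0534 yaw 1.3168 F board [-1.14  0.18] -0.05 sd [0.4  0.33 0.34] g 54.99624967575073
```

In the tool's units: 0.9 mm is 0.0011, 0.6 mm is 0.0008.

Call:
arm_command([
  [[0,0.0004,0,0,0,0,1],[0,0.0008,0,0,0,0,1],[0,0.0011,0,0,0,0,1],[0,0.0011,0,0,0,0,1]],
])

```text
time_s: 11.45
ee_pos: [0.5512, 0.043, 0.0534]
eef_rot: [3.142, 0.0, 1.317]
force: [-1.7, 0.6, 0.6]
grip_width: 0.0233
grip_force: 55.0
```

In the tool's units: 0.4 mm is 0.0005, 0.2 mm is 0.0003.

Call:
arm_command([
  [[0,0.0003,0,0,0,0,1],[0,0.0005,0,0,0,0,1],[0,0.0005,0,0,0,0,1]],
])

```text
time_s: 11.75
ee_pos: [0.5516, 0.0429, 0.0534]
eef_rot: [3.142, 0.0, 1.317]
force: [-0.5, -0.3, -0.4]
grip_width: 0.0235
grip_force: 55.0
```

```bash
python3 - <<'E'
from h import *
rd(4)
E
```

```text
t 11.95 tcp corner [-75.54 -97.77] z 0.0534 yaw 1.3168 F board [-0.38  0.5 ] -0.62 sd [0.7  0.47 0.74] g 54.994102120399475
```

In the tool's units: 0.4 mm is 0.0005, 0.2 mm is 0.0003.

Call:
arm_command([
  [[0,0.0003,0,0,0,0,1],[0,0.0005,0,0,0,0,1],[0,0.0005,0,0,0,0,1]],
])

```text
time_s: 12.25
ee_pos: [0.552, 0.0428, 0.0534]
eef_rot: [3.142, -0.0, 1.317]
force: [-0.4, 1.2, -0.6]
grip_width: 0.0233
grip_force: 55.0
```

In the tool's units: 0.4 mm is 0.0005, 0.2 mm is 0.0003.

Call:
arm_command([
  [[0,0.0003,0,0,0,0,1],[0,0.0005,0,0,0,0,1],[0,0.0005,0,0,0,0,1]],
])

```text
time_s: 12.55
ee_pos: [0.5524, 0.0426, 0.0534]
eef_rot: [3.142, -0.0, 1.317]
force: [-0.7, -0.2, -0.8]
grip_width: 0.0234
grip_force: 55.0
```

```bash
python3 - <<'E'
from h import *
rd(4)
E
```

```text
t 12.75 tcp corner [-74.76 -97.76] z 0.0535 yaw 1.3168 F board [-0.45  0.28] -1.2 sd [0.27 0.32 0.26] g 54.9909907579422
```

In the tool's units: 0.4 mm is 0.0005, 0.2 mm is 0.0003.

Call:
arm_command([
  [[0,0.0003,0,0,0,0,1],[0,0.0005,0,0,0,0,1],[0,0.0005,0,0,0,0,1]],
])

```text
time_s: 13.05
ee_pos: [0.5527, 0.0426, 0.0535]
eef_rot: [-3.141, -0.0, 1.317]
force: [-2.2, -0.2, -0.2]
grip_width: 0.0231
grip_force: 55.0
```

In the tool's units: 0.4 mm is 0.0005, 0.2 mm is 0.0003.

Call:
arm_command([
  [[0,0.0003,0,0,0,0,1],[0,0.0005,0,0,0,0,1],[0,0.0005,0,0,0,0,1]],
])

```text
time_s: 13.35
ee_pos: [0.5529, 0.0425, 0.0535]
eef_rot: [-3.141, 0.0, 1.317]
force: [-4.2, 2.0, 2.7]
grip_width: 0.0234
grip_force: 55.0
```

```bash
python3 - <<'E'
from h import *
rd(4)
im,q,Z=soap(); S=cv2.cvtColor(im,cv2.COLOR_BGR2HSV)[...,1]
m=(Z>.0275)&(Z<.034)&(S>35)&(q[...,0]>-50)&(q[...,0]<10)
print([(t,q[m&(abs(q[...,1]-t)<4)][:,0].max().round(1)) for t in range(-130,-50,10)])
cv2.imwrite('pics/w3.png',cv2.resize(im[60:290,270:500],None,fx=2.5,fy=2.5,interpolation=cv2.INTER_CUBIC))
E
```

```text
t 13.55 tcp corner [-74.16 -97.77] z 0.0535 yaw 1.3168 F board [-4.46 -0.4 ] 2.73 sd [0.22 0.35 0.22] g 55.059252977371216
wrist soap in corner (array([-44.4, -97. ]), array([90.4, 83.5]), 0.1) 8156
[(-130, np.float64(-0.0)), (-120, np.float64(-0.8)), (-110, np.float64(0.2)), (-100, np.float64(0.2)), (-90, np.float64(-0.8)), (-80, np.float64(0.0)), (-70, np.float64(-0.1)), (-60, np.float64(-0.7))]
```

View pics/w3.png

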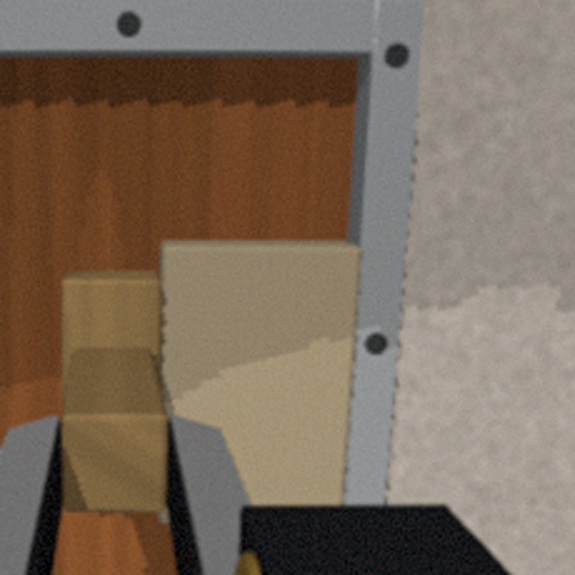

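The soap lies flush along the far fence and the block's foot is square behind it. Force reads about 4 N, so I raise it carefully.

Call:
arm_command([
  [[0,0.0003,0,0,0,0,1],[0,0.0005,0,0,0,0,1],[0,0.0005,0,0,0,0,1]],
])

```text
time_s: 13.9
ee_pos: [0.5531, 0.0425, 0.0535]
eef_rot: [-3.141, 0.0, 1.317]
force: [-6.5, 0.6, 5.0]
grip_width: 0.0234
grip_force: 55.1
```

```bash
python3 - <<'E'
from h import *
rd(4)
E
```

```text
t 14.1 tcp corner [-73.97 -97.75] z 0.0535 yaw 1.3168 F board [-6.71 -0.25] 4.47 sd [0.36 0.35 0.27] g 55.106897950172424
```

In the tool's units: -0.3 mm is -0.0004, -0.2 mm is -0.0003.

Call:
arm_command([
  [[0,0.0001,-0.0003,0,0,0,1],[0,0.0004,-0.0004,0,0,0,1],[0,0.0004,-0.0004,0,0,0,1]],
])

```text
time_s: 14.4
ee_pos: [0.5532, 0.0424, 0.0535]
eef_rot: [-3.14, 0.0, 1.317]
force: [-7.5, 1.2, 3.0]
grip_width: 0.0236
grip_force: 55.1
```

```bash
python3 - <<'E'
from h import *
rd(4)
E
```

```text
t 14.6 tcp corner [-73.91 -97.85] z 0.0535 yaw 1.3169 F board [-6.63 -0.43] 3.44 sd [0.2  0.22 0.44] g 55.108389258384705
```

In the tool's units: 0.5 mm is 0.0006, -0.3 mm is -0.0004.

Call:
arm_command([
  [[0,0.0003,-0.0001,0,0,0,1],[0,0.0006,-0.0004,0,0,0,1],[0,0.0006,-0.0004,0,0,0,1]],
])

```text
time_s: 14.9
ee_pos: [0.5533, 0.0423, 0.0535]
eef_rot: [-3.139, 0.001, 1.317]
force: [-8.2, 1.3, 1.4]
grip_width: 0.0236
grip_force: 55.1
```

```bash
python3 - <<'E'
from h import *
rd(4)
E
```

```text
t 15.1 tcp corner [-73.77 -97.91] z 0.0535 yaw 1.3169 F board [-7.93 -0.34] 1.67 sd [0.17 0.25 0.28] g 55.14102816581726
```

In the tool's units: 0.4 mm is 0.0005, 0.2 mm is 0.0003.

Call:
arm_command([
  [[0,0.0003,0,0,0,0,1],[0,0.0005,-0.0001,0,0,0,1],[0,0.0005,-0.0001,0,0,0,1]],
])

```text
time_s: 15.4
ee_pos: [0.5534, 0.0422, 0.0536]
eef_rot: [-3.138, 0.001, 1.317]
force: [-8.6, 2.1, 2.5]
grip_width: 0.0231
grip_force: 55.2
```

```bash
python3 - <<'E'
from h import *
rd(5)
E
```

```text
t 15.65 tcp corner [-73.62 -97.91] z 0.0535 yaw 1.3169 F board [-9.25 -0.74] 2.37 sd [0.42 0.24 0.53] g 55.18637001514435
```

In the tool's units: 0.2 mm is 0.0003.

Call:
arm_command([
  [[0,0.0003,0,0,0,0,1],[0,0.0003,0,0,0,0,1],[0,0.0003,0,0,0,0,1],[0,0.0003,0,0,0,0,1],[0,0.0003,0,0,0,0,1],[0,0.0003,0,0,0,0,1],[0,0.0003,0,0,0,0,1],[0,0.0003,0,0,0,0,1]],
])

```text
time_s: 16.45
ee_pos: [0.5535, 0.0422, 0.0536]
eef_rot: [-3.138, 0.001, 1.317]
force: [-9.7, 2.6, 3.1]
grip_width: 0.0235
grip_force: 55.2
```

```bash
python3 - <<'E'
from h import *
rd(8)
E
```

```text
t 16.85 tcp corner [-73.55 -97.9 ] z 0.0536 yaw 1.3169 F board [-9.94 -0.82] 2.76 sd [0.32 0.34 0.8 ] g 55.217276215553284
```

Stage 2 held at about 9.5 N for over a second. Now I retract straight back, lift, then turn the block 90° so that its long face pushes the short edge.

In the tool's units: -42 mm is -0.0525, -38 mm is -0.0475.

Call:
arm_command([
  [[0,-0.0013,0,0,0,0,1],[0,-0.0038,0,0,0,0,1],[0,-0.0075,0,0,0,0,1],[0,-0.0125,0,0,0,0,1],[0,-0.0175,0,0,0,0,1],[0,-0.0188,0,0,0,0,1],[0,-0.0188,-0.015,0,0,0,1],[0,-0.0188,-0.0325,0,0,0,1],[0,-0.0188,-0.0475,0,0,0,1],[0,-0.0188,-0.0525,0,0,0,1],[0,-0.0188,-0.0525,0,0,0,1]],
])

```text
time_s: 17.95
ee_pos: [0.5408, 0.0458, 0.0971]
eef_rot: [3.14, -0.0, 1.317]
force: [0.0, -0.4, -1.0]
grip_width: 0.0233
grip_force: 55.0
```

In the tool's units: -67 mm is -0.0838, -61 mm is -0.0763, -1.571 rad is -0.3928.

Call:
arm_command([
  [[-0.0075,0.005,0,0,0,-0.035,1],[-0.015,0.01,0,0,0,-0.07,1],[-0.0225,0.0163,0,0,0,-0.105,1],[-0.0313,0.0225,0,0,0,-0.14,1],[-0.0388,0.0288,0,0,0,-0.175,1],[-0.0463,0.035,0,0,0,-0.21,1],[-0.0538,0.0413,0,0,0,-0.245,1],[-0.0613,0.0475,0,0,0,-0.28,1],[-0.0688,0.0538,0,0,0,-0.315,1],[-0.0763,0.06,0,0,0,-0.35,1],[-0.0838,0.065,0,0,0,-0.385,1],[-0.0838,0.065,0,0,0,-0.3928,1]],
])

```text
time_s: 19.15
ee_pos: [0.5737, -0.0328, 0.0955]
eef_rot: [-3.141, -0.001, 2.892]
force: [0.6, 0.4, -0.5]
grip_width: 0.0231
grip_force: 55.0
```

```bash
python3 - <<'E'
from h import *
rd(5)
im,q,Z=soap(); cv2.imwrite('pics/w4.png',im)
S=cv2.cvtColor(im,cv2.COLOR_BGR2HSV)[...,1]
m=(Z>.066)&(Z<.08)&(abs(q[...,0]+36)<50)&(abs(q[...,1]+165)<40); print('foot top',rect(q[m]/1000),np.median(Z[m]),m.sum())
E
```

```text
t 19.4 tcp corner [ -35.37 -164.64] z 0.0959 yaw 2.8867 F board [0.01 0.07] -0.63 sd [0.47 0.45 0.09] g 54.98676896095276
wrist soap in corner (array([ -30.5, -100.7]), array([59.7, 89.7]), 0.05) 6162
foot top (array([ -51.7, -166. ]), array([34.2, 29.8]), 0.72) 0.0771246816374741 1261
```

View pics/w4.png

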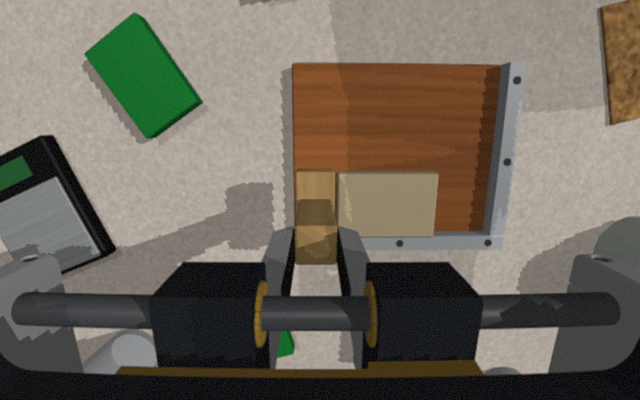

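The soap lies flush to the far fence, at (338–437, 172–237) in the picture. The block is to its right, turned square with about 4 mm clearance, and the scale is well clear. I back off 4 mm, descend and approach.

In the tool's units: 42 mm is 0.0525, 38 mm is 0.0475.

Call:
arm_command([
  [[0,-0.005,0.0063,0,0,0,1],[0,-0.005,0.0213,0,0,0,1],[0,-0.005,0.0375,0,0,0,1],[0,-0.005,0.0475,0,0,0,1],[0,-0.005,0.0525,0,0,0,1],[0,-0.005,0.0525,0,0,0,1],[0,-0.0025,0.0525,0,0,0,1],[0,0.0013,0.0525,0,0,0,1],[0,0.005,0.0525,0,0,0,1],[0,0.01,0.0525,0,0,0,1],[0,0.0125,0.0525,0,0,0,1],[0,0.0125,0.0525,0,0,0,1]],
])

```text
time_s: 20.65
ee_pos: [0.5765, -0.0221, 0.0543]
eef_rot: [3.141, 0.0, 2.888]
force: [-0.3, 0.1, -0.2]
grip_width: 0.0234
grip_force: 55.0
```

```bash
python3 - <<'E'
from h import *
rd(5)
E
```

```text
t 20.9 tcp corner [ -35.24 -154.76] z 0.0541 yaw 2.8877 F board [ 0.13 -0.2 ] -0.65 sd [0.34 0.45 0.27] g 54.98656690120697
```

In the tool's units: 43 mm is 0.0538, 41 mm is 0.0513.

Call:
arm_command([
  [[0,0.0038,0,0,0,0,1],[0,0.0075,0,0,0,0,1],[0,0.0125,0,0,0,0,1],[0,0.0175,0,0,0,0,1],[0,0.0225,0,0,0,0,1],[0,0.0275,0,0,0,0,1],[0,0.0325,0,0,0,0,1],[0,0.0375,0,0,0,0,1],[0,0.0425,0,0,0,0,1],[0,0.0475,0,0,0,0,1],[0,0.0513,0,0,0,0,1],[0,0.0538,0,0,0,0,1]],
])

```text
time_s: 22.1
ee_pos: [0.5872, 0.0194, 0.0541]
eef_rot: [-3.142, 0.0, 2.888]
force: [0.1, -2.0, -1.3]
grip_width: 0.0234
grip_force: 55.0
```

In the tool's units: 5 mm is 0.0063, 4.5 mm is 0.0056.

Call:
arm_command([
  [[0,0.0013,0,0,0,0,1],[0,0.0025,0,0,0,0,1],[0,0.0038,0,0,0,0,1],[0,0.005,0,0,0,0,1],[0,0.0056,0,0,0,0,1],[0,0.0063,0,0,0,0,1],[0,0.0063,0,0,0,0,1]],
])

```text
time_s: 22.8
ee_pos: [0.5884, 0.0241, 0.0541]
eef_rot: [3.142, -0.0, 2.888]
force: [-0.2, -1.1, -1.5]
grip_width: 0.0233
grip_force: 55.0
```

```bash
python3 - <<'E'
from h import *
rd(4); soap()
E
```

```text
t 23.0 tcp corner [ -35.16 -106.72] z 0.0542 yaw 2.8878 F board [ 0.01 -0.06] -0.97 sd [0.15 0.48 0.42] g 54.988351464271545
wrist soap in corner (array([-33. , -62.9]), array([124.4,  64.6]), 84.78) 8671
```

```bash
cat >> h.py <<'E'
def edges():
    im,d,i=cam('wrist'); P=pts(d,i); Z=P[...,2]; S=cv2.cvtColor(im,cv2.COLOR_BGR2HSV)[...,1]; q=incorner(P.reshape(-1,3)).reshape(P.shape[:2]+(2,))
    m=(d>0)&(Z>.0275)&(Z<.034)&(S>35)&(q[...,0]>-72)&(q[...,0]<10)&(q[...,1]<10)&(q[...,1]>-84)
    print('far edge x at y',[(t,q[m&(abs(q[...,1]-t)<3)][:,0].max().round(1)) for t in range(-80,0,12)])
    print('left edge y at x',[(t,q[m&(abs(q[...,0]-t)<3)][:,1].max().round(1)) for t in range(-56,0,10)])
    print('near edge',[(t,q[m&(abs(q[...,1]-t)<3)][:,0].min().round(1)) for t in range(-80,0,12)])
    return im
E
python3 - <<'E'
from h import *
edges()
E
```

```text
far edge x at y [(-80, np.float64(-22.0)), (-68, np.float64(-1.0)), (-56, np.float64(-0.5)), (-44, np.float64(-0.6)), (-32, np.float64(-1.4)), (-20, np.float64(-0.6)), (-8, np.float64(-0.5))]
left edge y at x [(-56, np.float64(-2.9)), (-46, np.float64(-3.4)), (-36, np.float64(-3.1)), (-26, np.float64(-3.2)), (-16, np.float64(-3.3)), (-6, np.float64(-3.3))]
near edge [(-80, np.float64(-60.5)), (-68, np.float64(-60.1)), (-56, np.float64(-60.1)), (-44, np.float64(-60.1)), (-32, np.float64(-60.1)), (-20, np.float64(-60.2)), (-8, np.float64(-60.0))]
```

In the tool's units: 0.7 mm is 0.0009, 0.4 mm is 0.0005.

Call:
arm_command([
  [[0,0.0005,0,0,0,0,1],[0,0.0009,0,0,0,0,1],[0,0.0009,0,0,0,0,1]],
])

```text
time_s: 23.4
ee_pos: [0.5886, 0.0246, 0.0542]
eef_rot: [-3.141, 0.0, 2.888]
force: [-0.6, -1.6, 0.1]
grip_width: 0.0232
grip_force: 55.0
```

In the tool's units: 0.5 mm is 0.0006, 0.3 mm is 0.0004.

Call:
arm_command([
  [[0,0.0004,0,0,0,0,1],[0,0.0006,0,0,0,0,1],[0,0.0006,0,0,0,0,1]],
])

```text
time_s: 23.7
ee_pos: [0.5887, 0.0252, 0.0542]
eef_rot: [-3.142, 0.0, 2.888]
force: [-0.3, -2.1, 0.7]
grip_width: 0.0235
grip_force: 55.0
```

```bash
python3 - <<'E'
from h import *
rd(4)
E
```

```text
t 23.9 tcp corner [ -35.18 -105.59] z 0.0542 yaw 2.8877 F board [-0.24 -1.73] 0.65 sd [0.52 0.39 0.44] g 55.00763118267059
```

In the tool's units: 0.6 mm is 0.0008, 0.3 mm is 0.0004.

Call:
arm_command([
  [[0,0.0004,0,0,0,0,1],[0,0.0008,0,0,0,0,1],[0,0.0008,0,0,0,0,1]],
])

```text
time_s: 24.2
ee_pos: [0.5889, 0.0258, 0.0542]
eef_rot: [-3.142, 0.0, 2.888]
force: [-0.4, -1.7, 0.4]
grip_width: 0.0235
grip_force: 55.0
```

In the tool's units: 0.4 mm is 0.0005, 0.2 mm is 0.0003.

Call:
arm_command([
  [[0,0.0003,0,0,0,0,1],[0,0.0005,0,0,0,0,1],[0,0.0005,0,0,0,0,1]],
])

```text
time_s: 24.5
ee_pos: [0.589, 0.0262, 0.0542]
eef_rot: [3.142, 0.0, 2.888]
force: [-1.2, -2.0, 0.1]
grip_width: 0.0237
grip_force: 55.0
```

```bash
python3 - <<'E'
from h import *
rd(4); edges()
E
```

```text
t 24.7 tcp corner [ -35.2  -104.52] z 0.0542 yaw 2.8878 F board [-0.12 -1.82] 1.06 sd [0.15 0.61 0.6 ] g 55.0082266330719
far edge x at y [(-80, np.float64(-22.7)), (-68, np.float64(-6.3)), (-56, np.float64(-0.4)), (-44, np.float64(-0.2)), (-32, np.float64(-0.2)), (-20, np.float64(-0.3)), (-8, np.float64(-0.7))]
left edge y at x [(-56, np.float64(-1.2)), (-46, np.float64(-1.1)), (-36, np.float64(-1.5)), (-26, np.float64(-1.4)), (-16, np.float64(-1.4)), (-6, np.float64(-1.6))]
near edge [(-80, np.float64(-60.0)), (-68, np.float64(-60.1)), (-56, np.float64(-60.1)), (-44, np.float64(-60.2)), (-32, np.float64(-60.2)), (-20, np.float64(-60.1)), (-8, np.float64(-60.2))]
```

In the tool's units: 0.4 mm is 0.0005, 0.2 mm is 0.0003.

Call:
arm_command([
  [[0,0.0003,0,0,0,0,1],[0,0.0005,0,0,0,0,1],[0,0.0005,0,0,0,0,1]],
])

```text
time_s: 25.05
ee_pos: [0.589, 0.0266, 0.0541]
eef_rot: [3.142, -0.0, 2.888]
force: [-0.2, -1.4, 0.4]
grip_width: 0.0237
grip_force: 55.0
```

In the tool's units: 0.4 mm is 0.0005, 0.2 mm is 0.0003.

Call:
arm_command([
  [[0,0.0003,0,0,0,0,1],[0,0.0005,0,0,0,0,1],[0,0.0005,0,0,0,0,1]],
])

```text
time_s: 25.35
ee_pos: [0.5892, 0.0268, 0.0542]
eef_rot: [-3.141, 0.0, 2.888]
force: [-1.3, -1.9, 0.6]
grip_width: 0.0234
grip_force: 55.0
```

```bash
python3 - <<'E'
from h import *
rd(4)
E
```

```text
t 25.55 tcp corner [ -35.2  -103.83] z 0.0541 yaw 2.8878 F board [-0.44 -2.9 ] 0.87 sd [0.17 0.82 0.3 ] g 55.03211438655853
```

In the tool's units: 0.5 mm is 0.0006, -0.2 mm is -0.0003.

Call:
arm_command([
  [[0,0.0003,-0.0001,0,0,0,1],[0,0.0006,-0.0003,0,0,0,1],[0,0.0006,-0.0003,0,0,0,1]],
])

```text
time_s: 25.85
ee_pos: [0.5892, 0.0271, 0.0542]
eef_rot: [-3.141, -0.0, 2.888]
force: [-0.6, -6.2, -1.0]
grip_width: 0.0231
grip_force: 55.1
```

```bash
python3 - <<'E'
from h import *
rd(4)
E
```

```text
t 26.05 tcp corner [ -35.18 -103.6 ] z 0.0542 yaw 2.8877 F board [ 0.49 -5.54] -0.01 sd [0.53 0.45 0.55] g 55.07800340652466
```

In the tool's units: 0.5 mm is 0.0006, -0.2 mm is -0.0003.

Call:
arm_command([
  [[0,0.0003,-0.0001,0,0,0,1],[0,0.0006,-0.0003,0,0,0,1],[0,0.0006,-0.0003,0,0,0,1]],
])

```text
time_s: 26.35
ee_pos: [0.5892, 0.0273, 0.0543]
eef_rot: [-3.14, -0.0, 2.888]
force: [-1.2, -7.8, -0.7]
grip_width: 0.0231
grip_force: 55.1
```

```bash
python3 - <<'E'
from h import *
rd(4)
E
```

```text
t 26.55 tcp corner [ -35.18 -103.43] z 0.0544 yaw 2.8878 F board [ 0.76 -6.79] -0.77 sd [0.43 0.41 0.6 ] g 55.12699484825134
```

In the tool's units: 0.5 mm is 0.0006, 0.4 mm is 0.0005.

Call:
arm_command([
  [[0,0.0003,0,0,0,0,1],[0,0.0005,0,0,0,0,1],[0,0.0006,0,0,0,0,1],[0,0.0006,0,0,0,0,1]],
])

```text
time_s: 26.95
ee_pos: [0.5893, 0.0274, 0.0543]
eef_rot: [-3.14, -0.0, 2.888]
force: [-1.2, -8.0, 0.1]
grip_width: 0.0232
grip_force: 55.2
```

```bash
python3 - <<'E'
from h import *
rd(8); edges()
E
```

```text
t 27.35 tcp corner [ -35.17 -103.25] z 0.0543 yaw 2.8877 F board [ 0.81 -9.  ] -0.52 sd [0.42 0.33 0.48] g 55.18875181674957
far edge x at y [(-80, np.float64(-22.8)), (-68, np.float64(-8.1)), (-56, np.float64(-0.8)), (-44, np.float64(-0.8)), (-32, np.float64(-0.6)), (-20, np.float64(-0.8)), (-8, np.float64(-0.4))]
left edge y at x [(-56, np.float64(-0.6)), (-46, np.float64(-0.6)), (-36, np.float64(-0.7)), (-26, np.float64(-0.4)), (-16, np.float64(-0.5)), (-6, np.float64(-0.9))]
near edge [(-80, np.float64(-60.1)), (-68, np.float64(-60.0)), (-56, np.float64(-60.1)), (-44, np.float64(-60.0)), (-32, np.float64(-60.1)), (-20, np.float64(-60.1)), (-8, np.float64(-60.2))]
```

Flush on both fences at about 9 N. I add a touch more and hold for over a second.

In the tool's units: 0.2 mm is 0.0003.

Call:
arm_command([
  [[0,0.0003,0,0,0,0,1],[0,0.0003,0,0,0,0,1],[0,0.0003,0,0,0,0,1],[0,0.0003,0,0,0,0,1],[0,0.0003,0,0,0,0,1],[0,0.0003,0,0,0,0,1],[0,0.0003,0,0,0,0,1],[0,0.0003,0,0,0,0,1]],
])

```text
time_s: 28.2
ee_pos: [0.5893, 0.0275, 0.0543]
eef_rot: [-3.14, -0.0, 2.888]
force: [-1.0, -8.3, -0.2]
grip_width: 0.0235
grip_force: 55.2
```

```bash
python3 - <<'E'
from h import *
rd(8)
E
```

```text
t 28.6 tcp corner [ -35.14 -103.18] z 0.0543 yaw 2.8877 F board [ 0.85 -9.78] -0.09 sd [0.41 0.47 0.41] g 55.21653234958649
```

In the tool's units: -50 mm is -0.0625, -49 mm is -0.0613.

Call:
arm_command([
  [[0,-0.0013,0,0,0,0,1],[0,-0.0038,0,0,0,0,1],[0,-0.0075,0,0,0,0,1],[0,-0.0125,0,0,0,0,1],[0,-0.0175,0,0,0,0,1],[0,-0.02,0,0,0,0,1],[0,-0.02,-0.015,0,0,0,1],[0,-0.02,-0.035,0,0,0,1],[0,-0.02,-0.0525,0,0,0,1],[0,-0.02,-0.0613,0,0,0,1],[0,-0.02,-0.0625,0,0,0,1]],
])

```text
time_s: 29.7
ee_pos: [0.5861, 0.0131, 0.1058]
eef_rot: [3.141, 0.002, 2.888]
force: [-0.6, 0.4, -1.1]
grip_width: 0.0233
grip_force: 55.0
```

In the tool's units: 279 mm is 0.3488, 272 mm is 0.34.

Call:
arm_command([
  [[0.01,0.02,0,0,0,0,1],[0.03,0.0613,0,0,0,0,1],[0.0513,0.105,0,0,0,0,1],[0.0725,0.1488,0,0,0,0,1],[0.0938,0.1925,0,0,0,0,1],[0.115,0.2363,0,0,0,0,1],[0.1363,0.28,0,0,0,0,1],[0.155,0.3175,0,0,0,0,1],[0.1663,0.34,0,0,0,0,1],[0.17,0.3488,0,0,0,0,1],[0.17,0.3488,0,0,0,0,1],[0.17,0.3488,0,0,0,0,1]],
])

```text
time_s: 30.9
ee_pos: [0.5239, 0.3166, 0.1042]
eef_rot: [-3.141, -0.0, 2.887]
force: [0.2, -0.8, -0.7]
grip_width: 0.0239
grip_force: 55.0
```

```bash
python3 - <<'E'
from h import *
rd(4); o=ctrl.get_obs(); print(o['ee_pos'],o['eef_rot'])
im,d,i=cam('wrist'); cv2.imwrite('pics/w5.png',im); P=pts(d,i); x,y,Z=np.moveaxis(P,-1,0); mr=(abs(x-.524)<.06)&(abs(y-.318)<.06)
m=mr&(Z>.07)&(Z<.095); print('foot top',rect(P[m][:,:2]),np.median(Z[m]),m.sum())
q=P[m]; A=np.c_[q[:,:2],np.ones(len(q))]; print('tilt',np.linalg.lstsq(A,q[:,2],rcond=None)[0].round(3))
E
```

```text
t 31.1 tcp corner [-170.76  160.22] z 0.1046 yaw 2.8866 F board [-0.25 -0.46] -0.99 sd [0.86 0.47 0.67] g 54.98673141002655
[0.52428194 0.31648541 0.10458787] [3.14158857e+00 1.34786393e-05 2.88659250e+00]
foot top (array([508.4, 319.3]), array([29.8, 34.7]), 76.05) 0.08592107921231747 1348
tilt [ 0.141 -0.037  0.027]
```

View pics/w5.png

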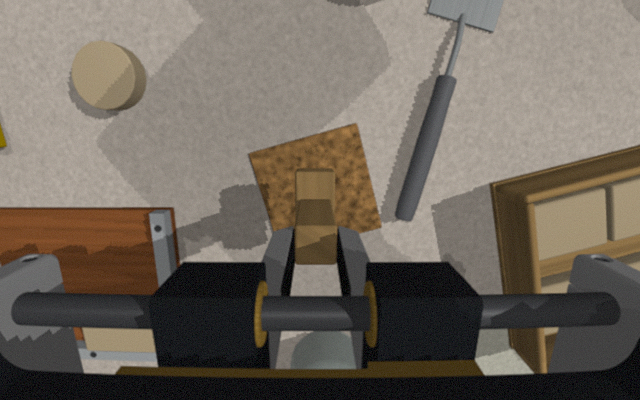

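The block hangs upright over the mat, at (316,215) in the picture. The spatula and jar are clear. Lowering gently to mat contact now.

In the tool's units: 60 mm is 0.075, 59 mm is 0.0738.

Call:
arm_command([
  [[0,0,0.015,0,0,0,1],[0,0,0.0325,0,0,0,1],[0,0,0.05,0,0,0,1],[0,0,0.0625,0,0,0,1],[0,0,0.07,0,0,0,1],[0,0,0.0725,0,0,0,1],[0,0,0.0738,0,0,0,1],[0,0,0.075,0,0,0,1],[0,0,0.075,0,0,0,1]],
])

```text
time_s: 32.05
ee_pos: [0.5241, 0.3174, 0.0449]
eef_rot: [3.141, 0.0, 2.888]
force: [-0.4, 0.0, -1.5]
grip_width: 0.0233
grip_force: 55.0
```

```bash
python3 - <<'E'
from h import *
rd(4)
im,d,i=cam('wrist'); P=pts(d,i); x,y,Z=np.moveaxis(P,-1,0)
for s in(.003,.006):
    m=(abs(x-.5)<.012)&(abs(y-.321)<.012)&(abs(Z-.0245)<s); q=P[m]; A=np.c_[q[:,:2],np.ones(len(q))]; print('tilt',np.linalg.lstsq(A,q[:,2],rcond=None)[0].round(3),len(q),np.median(q[:,2]))
E
```

```text
t 32.25 tcp corner [-171.19  160.98] z 0.0448 yaw 2.8878 F board [-0.14  0.22] -1.18 sd [0.24 0.58 0.33] g 54.98662769794464
tilt [ 0.018 -0.011  0.02 ] 878 0.026142151291576682
tilt [ 0.08  -0.033 -0.003] 946 0.02614783641734593
```

In the tool's units: 1.4 mm is 0.0018, 1 mm is 0.0013.

Call:
arm_command([
  [[0,0,0.0006,0,0,0,1],[0,0,0.0013,0,0,0,1],[0,0,0.0018,0,0,0,1],[0,0,0.0018,0,0,0,1],[0,0,0.0018,0,0,0,1]],
])

```text
time_s: 32.8
ee_pos: [0.5241, 0.3173, 0.0434]
eef_rot: [3.141, 0.0, 2.888]
force: [-1.8, -2.0, 3.4]
grip_width: 0.0233
grip_force: 55.0
```

```bash
python3 - <<'E'
from h import *
rd(4)
E
```

```text
t 33.0 tcp corner [-171.16  160.97] z 0.0434 yaw 2.8878 F board [-1.   -0.98] 4.71 sd [0.27 0.8  0.61] g 55.00815689563751
```

Contact with the mat at about 5 N, so I release: first relax the squeeze, then open, hold, and rise.

In the tool's units: -0.2 mm is -0.0003.

Call:
arm_command([
  [[0,0,-0.0003,0,0,0,1],[0,0,-0.0003,0,0,0,1],[0,0,-0.0003,0,0,0,0.3],[0,0,-0.0003,0,0,0,0.2],[0,0,-0.0003,0,0,0,0],[0,0,-0.0003,0,0,0,-0.2],[0,0,-0.0003,0,0,0,-0.4],[0,0,-0.0003,0,0,0,-0.4],[0,0,-0.0003,0,0,0,-0.4],[0,0,-0.0003,0,0,0,-0.4]],
], squeeze=5)

```text
time_s: 34.0
ee_pos: [0.524, 0.3173, 0.0433]
eef_rot: [3.142, -0.0, 2.888]
force: [0.4, -0.2, 0.5]
grip_width: 0.0657
grip_force: 0.0
```

In the tool's units: -155 mm is -0.1938, -140 mm is -0.175.

Call:
arm_command([
  [[0,0,-0.0125,0,0,0,-0.4],[0,0,-0.0313,0,0,0,-0.4],[0,0,-0.0563,0,0,0,-0.4],[0,0,-0.0875,0,0,0,-0.4],[0,0,-0.1188,0,0,0,-0.4],[0,0,-0.15,0,0,0,-0.4],[0.025,-0.0375,-0.175,0,0,0,-0.4],[0.025,-0.0875,-0.1938,0,0,0,-0.4],[0.025,-0.1375,-0.1938,0,0,0,-0.4],[0.025,-0.1375,-0.1938,0,0,0,-0.4],[0.025,-0.1375,-0.1938,0,0,0,-0.4]],
])

```text
time_s: 35.1
ee_pos: [0.4773, 0.2156, 0.1999]
eef_rot: [3.14, 0.002, 2.887]
force: [-0.5, -0.4, -0.7]
grip_width: 0.0658
grip_force: 0.0
```

```bash
python3 - <<'E'
from h import *
o=ctrl.get_obs(); print(o['time_s'],o['ee_pos'])
im,d,i=cam('wrist'); cv2.imwrite('pics/w6.png',im); P=pts(d,i); x,y,Z=np.moveaxis(P,-1,0); mr=(abs(x-.524)<.07)&(abs(y-.318)<.07)
for a,b in((.084,.095),(.02,.029)):
    X=P[big(mr&(Z>a)&(Z<b))]; print(rect(X[:,:2]),len(X),np.median(X[:,2]))
try: soap(); edges()
except Exception as e: print(e)
E
```

```text
35.1 [0.47728931 0.21561951 0.19992877]
(array([522. , 316.3]), array([23.5, 23.8]), 75.09) 521 0.09045151189488049
(array([522.1, 316.2]), array([29.4, 63.2]), 75.3) 653 0.024493909406069936
wrist soap in corner (array([-47.9, -22.2]), array([25.1, 44.1]), 0.49) 540
zero-size array to reduction operation maximum which has no identity
```

View pics/w6.png

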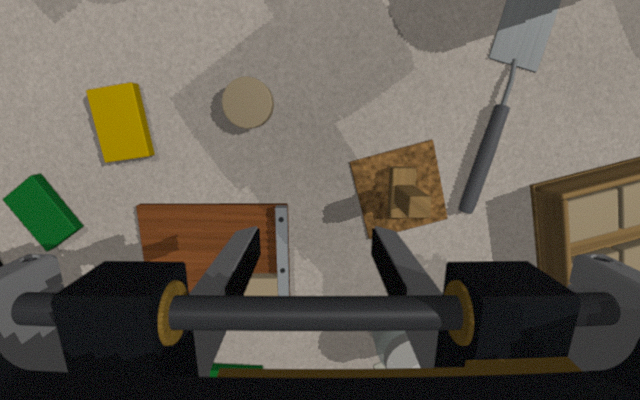

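The block stands upright on the mat at (405,195), about 2 mm from the mat's centre. The fingers hide the soap, so I move ahead to check the corner.

In the tool's units: -130 mm is -0.1625, -120 mm is -0.15.

Call:
arm_command([
  [[-0.05,0,0,0,0,0,-0.4],[-0.1,-0.0125,0,0,0,0,-0.4],[-0.15,-0.025,0,0,0,0,-0.4],[-0.1625,-0.025,0,0,0,0,-0.4],[-0.1625,-0.025,0,0,0,0,-0.4],[-0.1625,-0.025,0,0,0,0,-0.4]],
])

```text
time_s: 35.85
ee_pos: [0.5971, 0.1649, 0.198]
eef_rot: [-3.141, -0.001, 2.889]
force: [0.4, -0.8, 0.4]
grip_width: 0.0659
grip_force: 0.0
```

```bash
python3 - <<'E'
from h import *
o=ctrl.get_obs(); print(o['time_s'],o['ee_pos'])
soap(); edges()
E
```

```text
35.85 [0.59710952 0.16485976 0.1980433 ]
wrist soap in corner (array([-30.8, -45.3]), array([59.5, 90.3]), 0.29) 3405
far edge x at y [(-80, np.float64(-1.1)), (-68, np.float64(-0.8)), (-56, np.float64(-1.5)), (-44, np.float64(-1.6)), (-32, np.float64(-1.6)), (-20, np.float64(-1.2)), (-8, np.float64(-1.4))]
left edge y at x [(-56, np.float64(-0.5)), (-46, np.float64(-0.7)), (-36, np.float64(-0.9)), (-26, np.float64(-0.1)), (-16, np.float64(-0.2)), (-6, np.float64(-0.3))]
near edge [(-80, np.float64(-60.1)), (-68, np.float64(-60.1)), (-56, np.float64(-60.0)), (-44, np.float64(-59.9)), (-32, np.float64(-59.9)), (-20, np.float64(-60.0)), (-8, np.float64(-59.8))]
```

The soap is snug: near edge at −60.0 mm, left edge within about 0.5 mm and angle about 0. Handing in.

```bash
python3 -c "
from station import ctrl
print(ctrl.hand_in())"
```

```text
the job is handed in; nothing more can be done
None
```

I handed the job in at about 36 s: the soap was pressed at about 9.5 N on the far fence and 9.7 N on the left one and looks snug in the corner, and the block stands released on its mat, about 2 mm from centre; no verdict came back.

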